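# Hang the large handwheel on the J-hook

## Task

Take the larger of the two spoked handwheels out of its cradle and hang it by its rim on the J-hook stand, so that it hangs freely from the hook's arm between the upturned tip and the post. Leave the smaller handwheel where it stands.

Things in the scene. Friction and masses are not known exactly. Their poses are not given: they have to be found in the camera images.
- large_handwheel: Larger of two steel handwheels, diameter 180 mm, 0.3-0.6 kg, standing upright. Origin at its centre; x axis = axle (level), z up at the start. Flat rim 16 mm thick along x, 22 mm deep (radius 68 to 90), to be pinched from above at its top. Hub radius 17, 22 mm long; spokes 13 mm wide, at -z and 60 degrees either side of +z: below the rim's top the opening is 51 mm high.
- large_cradle: Fixed plywood block on the table in which the large handwheel stands, origin at the centre of its underside, same axes as the wheel. Slot along y, 20 mm wide; its floor 12 mm, its side walls 42 mm above the table. The wheel comes out straight upward.
- small_handwheel: The smaller handwheel, same make, diameter 120 mm, standing in a smaller cradle of its own, to the left or right of the large one. Origin at its centre, x axis = axle. It must stay there.
- hook_stand: Fixed grey J-hook stand, origin under its post on the bench, z up. Post 22 mm square, 280 mm high. A flat steel bar 24 mm wide, 10 mm thick runs level from the post's top along -x (roughly towards the robot), its upper side 280 mm above the bench; 115 to 125 mm from the post's axis it turns up into a blunt tip, top 296 mm above the bench.
- hook_seat (a point): Point on the upper side of the hook's arm between post and upturned tip, on its midline (50 mm from the post's axis, 280 mm above the bench), where the inside of the rim should rest. Same axes as hook_stand. On the bench nearer the robot stands a clamp fixture whose red handle is 145 mm high.

How it is judged (in metres and radians):
At the end, for the whole second after the job is handed in: The large handwheel hangs at rest on the hook's arm by the inside of its rim, between tip and post: centre 55 to 78 mm below the arm's upper side, within 30 mm of straight below the arm, axle within 28 degrees of the arm. The small handwheel is within 20 mm of its start (x of large_handwheel in the frame of hook_seat between -0.06 and 0.035 m and y of large_handwheel in the frame of hook_seat between -0.03 and 0.03 m and z of large_handwheel in the frame of hook_seat between -0.078 and -0.055 m and angle between the x axis of large_handwheel and the x axis of hook_stand, either way round below 0.5 rad and contact force between large_handwheel and hook_stand above 1 N and linear speed of large_handwheel below 0.1 m/s and distance of small_handwheel from where it was at the start of the episode below 0.02 m); the robot touches nothing.
It fails at once if the small handwheel is pulled or knocked from its place (distance of small_handwheel from where it was at the start of the episode above 0.03 m).
It also fails if it takes over 42 s, if anything falls off the work surface, if the arm or the gripper's body presses on something with over 40 N, if the wrist force passes 120 N, or if a joint passes its speed limit or range.

## Robot

A 6-joint arm with a two-finger parallel gripper is mounted at the origin on a cart in front of the work surface, level with it; the furniture and walls round the work are solid. World frame = base frame: x ahead of the robot, y to its left, z up, the work surface at z = 0. Lengths are in mm, angles in rad, forces in N, time in s.
With the tool pointing down it reaches from about 350 to 775 mm from the base axis. Payload 7.3 kg.
Tool frame: the origin (TCP) lies at the very end of the fingers, on their centre line; the grasp point (between the pads) lies 19 mm behind it; z points along the fingers, y is the line along which they close (so a half turn about z gives the same grasp; the last joint's range is limited). The gripper opens to 92 mm and grips with 3 to 60 N. Pads are 19 mm wide; open, the fingers measure 130 mm over their backs; the gripper's body (75 mm by 190 mm) begins 47 mm behind the grasp point.
Start: joints at [-1.427, 0.342, 1.524, -0, 1.275, -0.146], TCP at [150.047, -503.124, 196.041] pointing down, gripper open.
Joint ranges: [-2.53, 2.53], [-0.77, 2.02], [0.04, 2.7], [-1, 4.14], [0.28, 2.66], [-3.11, 3.11]. Speed limits (rad/s): [2.57, 2.57, 3.14, 3.14, 3.14, 3.14].

## Interface

Orientations are given as [roll, pitch, yaw] about the fixed x, y, z axes, in that order (R = Rz(yaw) Ry(pitch) Rx(roll)).
In Python, from plant import bot gives the robot as it stands.
- The arm moves only by the tool jog_arm, never from a script. Its argument "targets" is a list of rows, each an object with "xyz": the shift along the tool's x, y, z as a fraction of full scale, a list of three; "spin": the turn about the tool's z as a fraction of full scale. In form: [{"xyz": [x, y, z], "spin": spin}, ...]. A call has exactly 10 rows; each row shifts and turns the commanded pose from where the row before left it, along the tool's axes as they then stand; what a row does not reach is not made up. Full scale, the value 1, is 80 mm for a shift and 0.1 rad for a turn. A row lasts 1/8 s, in which the tool goes at most 62.5 mm and 10.7 degrees, less where a joint would pass 70% of its speed; a pose out of reach is approached as far as the arm can. A call with a number of a shift or a turn outside -1 to 1 is refused whole. A call with a gripper value outside its range is refused whole. "gripper" is the opening in per cent of the stroke, from 0 (shut) to 100 (fully open), set as the call begins (left out, the last holds). The fingers move at their own pace and stop on an object; the grip force is fixed at half the most. Time passes only in rows, so rows that do not move let the fingers close, or fill a call up. It gives the time, the measured TCP pose, the force, the opening and the grip force at its end, in the units of the state.
- bot.get_obs(): the state, without advancing time (a new reading comes with each control period).
- bot.capture(name): name is "side" or "top" or "wrist"; returns the picture (480x640x3 uint8, blue, green, red); there is no depth.
- bot.get_calibration(name): a dict with "vfov" (degrees; the focal length in pixels is half the picture's height over the tangent of half this angle, whatever the lens; pixels are square), "cx", "cy" (the principal point, pixels), "k1" (the pictures are not rectified: a ray, as slopes to the right and down, at radius r is drawn at 1 + k1 r^2 times it, then the intrinsics apply), "eye" and "rotation" of the camera in the world. Camera axes: x right, y down, z forward; pixel columns grow to the right and rows downward; lengths in mm; the calibration is good to about 2 mm. A picture is of the moment at which its call begins: read the wrist's pose just before it. get_calibration takes no time and is no camera call; for the wrist camera it gives the pose at the moment of the call.
- bot.close_job(): hands the job in; it is judged then, once.
The state is a dict: "time": time; "joint_positions": joint angles; "dq": joint speeds; "tau": joint torques, N m; "tool_pos": TCP position; "tcp_rot": TCP orientation; "contact_force": force on the tool from outside, world axes, zero at the start; "moment": the same for the moment, N m; "grip_width": finger opening in mm; "finger_force": force on a finger pad.
Only numpy, scipy, OpenCV 4.12 (cv2) and the standard library are available. Lean on these libraries where they do the work, as an engineer would, in place of code of your own. Each camera call takes 0.05 s, during which the arm holds its last target. There are 200 camera calls.

## Working session

There is one attempt and no reset: what is moved stays moved. The work goes in short steps, Python scripts to look and compute and a tool call to move; the robot and the scene stay as the last step left them, time stands still between calls to the robot, and variables do not carry over. Pictures are saved under pics/ and viewed, at most 11 in all, crops included, and the job is handed in when it is done.

Besides the shell and the picture viewer there is one more tool, called by a JSON object that holds its "api" and its "payload", one argument or row to a line. jog_arm: Moves the arm, as the interface text tells. Shift numbers are shares of 80 mm and turn numbers shares of 0.1 rad, none past 1 either way. Its arguments: {"type":"object","properties":{"targets":{"type":"array","items":{"type":"object","properties":{"xyz":{"type":"array","items":{"type":"number"}},"spin":{"type":"number"}}}},"gripper":{"type":"number"}},"required":["targets"]}

```bash
ls; mkdir -p pics; python3 - <<'E'
from plant import bot
import cv2
o=bot.get_obs();print(o)
for n in("side","top"):
    c=bot.get_calibration(n);print(n,c)
    cv2.imwrite(f"pics/{n}0.png",bot.capture(n))
print(bot.get_calibration("wrist"))
E
```

```text
pics
{'time': 0.0, 'joint_positions': array([-1.42702062e+00,  3.42725672e-01,  1.52506905e+00, -1.19374552e-05,
        1.27541308e+00, -1.46021035e-01]), 'dq': array([-0.00025066, -0.00144982,  0.00159829, -0.00032989, -0.00123787,
       -0.00050164]), 'tau': array([-2.33588280e-04, -4.31241846e+01, -2.44215792e+01,  7.16972211e-02,
        5.60295198e-02, -1.17607719e-04]), 'tool_pos': array([ 149.9591497 , -502.62020618,  195.32532875]), 'tcp_rot': array([-3.13999303e+00, -2.23715938e-04,  2.89800048e-01]), 'contact_force': array([-0.18433326, -0.08425565,  0.53500872]), 'moment': array([-0.02078118, -0.0461546 ,  0.03691562]), 'finger_force': 0.0, 'grip_width': 91.82552512831393}
side {'vfov': 46.7251244126169, 'cx': 314.1281953412683, 'cy': 244.64394373316784, 'k1': -0.11957146376224649, 'eye': array([ 543.83709054, 1031.34827498,  595.99685795]), 'rotation': array([-1.95601289, -0.00793526, -3.09568048])}
top {'vfov': 43.420934053891784, 'cx': 318.1619005168624, 'cy': 235.48889944114316, 'k1': 0.04051721870172538, 'eye': array([ 452.96457528,   45.03250099, 1538.44922986]), 'rotation': array([-3.06633253,  0.00591875, -1.54315639])}
{'vfov': 64.32669057616843, 'cx': 316.5939274890805, 'cy': 239.7990023351742, 'k1': -0.039976879729819316, 'eye': array([ 220.30692205, -482.70216919,  383.00869163]), 'rotation': array([ 2.86519532e+00,  6.76048077e-04, -1.28074919e+00])}
```

View pics/side0.png

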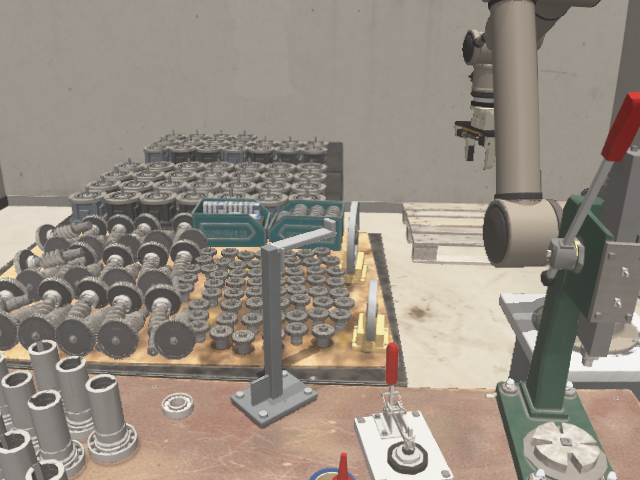

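View pics/top0.png

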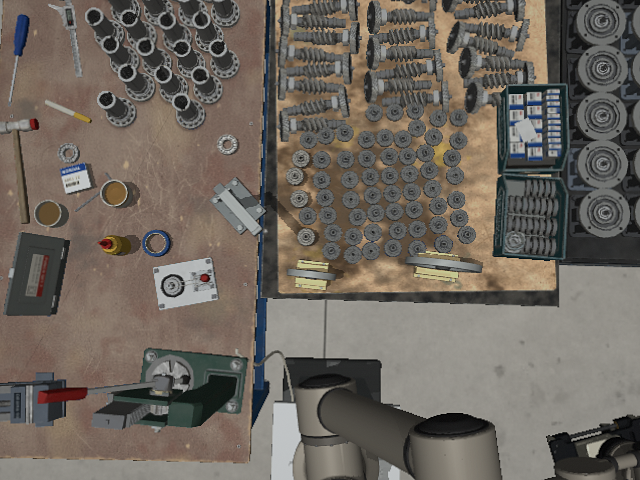

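The side view shows the post at about (272,245), the arm running to its tip at about (332,225), the large wheel at (353,240) and the small one at (372,310). In the top view the large wheel is at about (443,265), the small one at (312,272) and the hook at (238,205). Next I'll zoom in.

```bash
cat > h.py <<'E'
import numpy as np,cv2
from scipy.spatial.transform import Rotation as R
from plant import bot
def ray(c,uv):
    f=240/np.tan(np.radians(c["vfov"]/2)); K=np.array([[f,0,c["cx"]],[0,f,c["cy"]],[0,0,1]])
    p=cv2.undistortPoints(np.array(uv,float).reshape(-1,1,2),K,np.array([c["k1"],0,0,0.]))[:,0]
    d=np.c_[p,np.ones(len(p))]@R.from_euler("xyz",c["rotation"]).as_matrix().T
    return np.array(c["eye"]),d
def onz(c,uv,z):
    e,d=ray(c,uv); return e+d*((z-e[2])/d[:,2])[:,None]
def proj(c,P):
    f=240/np.tan(np.radians(c["vfov"]/2))
    q=(np.atleast_2d(P)-c["eye"])@R.from_euler("xyz",c["rotation"]).as_matrix(); q=q[:,:2]/q[:,2:]
    q*=1+c["k1"]*(q**2).sum(1)[:,None]; return q*f+[c["cx"],c["cy"]]
def two(c1,u1,c2,u2):
    e1,d1=ray(c1,[u1]);e2,d2=ray(c2,[u2]);d1,d2=d1[0],d2[0]
    s=np.linalg.lstsq(np.c_[d1,-d2],e2-e1,rcond=None)[0]
    a,b=e1+s[0]*d1,e2+s[1]*d2; return (a+b)/2,np.linalg.norm(a-b)
E
python3 - <<'E'
import cv2,numpy as np
t=cv2.imread("pics/top0.png");s=cv2.imread("pics/side0.png")
z=lambda i,x,y,k=4:cv2.resize(i[y:y+75,x:x+100],None,fx=k,fy=k,interpolation=cv2.INTER_CUBIC)
cv2.imwrite("pics/z0.png",np.vstack([np.hstack([z(t,395,225),z(t,195,165)]),np.hstack([z(s,250,205),z(s,310,200)])]))
E
```

```text
(no output)
```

View pics/z0.png

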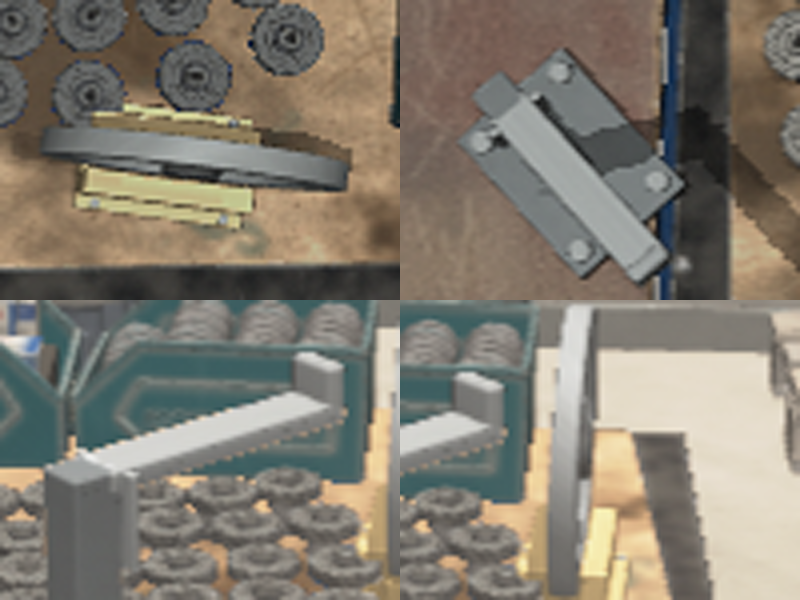

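In the zoom, the wheel rim is a strip from (405.5,260) to (482,269.5) in the top view. The post top is at about (219,189) and the hook tip at about (257.5,230.5).

```bash
python3 - <<'E'
from h import *
np.set_printoptions(suppress=True,precision=1)
t=bot.get_calibration("top");s=bot.get_calibration("side")
z=lambda x,y,ox,oy:[ox+x/4-.4,oy+y/4-.4]
print("post",onz(t,[z(97,95,195,165)],280),"tip",onz(t,[z(250,263,195,165)],296))
print("bar mid lines",onz(t,[z(130,130,195,165),z(225,235,195,165)],280))
print("tip side/top",two(t,z(250,263,195,165),s,z(318,65,250,205)))
print("post side/top",two(t,z(97,95,195,165),s,z(78,480,250,205-75)))
print("wheel ends",onz(t,[z(42,142,395,225),z(348,178,395,225)],102))
print("wheel top",onz(t,[z(195,140,395,225),z(195,168,395,225)],192))
print("wheel top 2view",two(t,z(195,152,395,225),s,z(178,8,310,200)))
print("small",onz(t,[[290,272],[335,273]],72))
E
```

```text
post [[641.4 266.9 280. ]] tip [[553.6 181.5 296. ]]
bar mid lines [[623.4 248.8 280. ]
 [569.3 196.9 280. ]]
tip side/top (array([555. , 181.8, 293.4]), np.float64(2.317022927571995))
post side/top (array([642.9, 267.6, 276.1]), np.float64(1.8778571161902402))
wheel ends [[ 507.9 -151.8  102. ]
 [ 491.7 -332.7  102. ]]
wheel top [[ 508.  -224.3  192. ]
 [ 492.4 -224.5  192. ]]
wheel top 2view (array([ 502.5, -223.1,  198.9]), np.float64(2.841649663262918))
small [[472.5 122.7  72. ]
 [473.1  13.4  72. ]]
```

```bash
cat >> h.py <<'E'
def plan(p0,y0,p1,y1,n):
    "n equal rows from pose to pose: tool-axis fractions; returns predicted end"
    p=np.array(p0,float);y=y0;k=(np.array(p1)-p0)/n;sp=round(-(y1-y0)/n/.1,2);out=[]
    for i in range(n):
        g=np.array(p0)+k*(i+1)-p
        a=np.array([[np.cos(y),np.sin(y),0],[np.sin(y),-np.cos(y),0],[0,0,-1]])
        f=np.round(a@g/80,2);p=p+a.T@(f*80);y-=sp*.1;out.append(f.tolist())
    print("spin",sp,"xyz",out,"end",p.round(1),round(y,3));return p,y
E
python3 - <<'E'
from h import *
np.set_printoptions(suppress=True,precision=1)
t=bot.get_calibration("top")
print("red handle",onz(t,[[200,280],[211,276],[205,278]],145))
p,y=plan([150,-503,196],.29,[440,-290,290],1.29,10)
plan(p,y,[480,-244,290],1.482,10)
E
```

```text
red handle [[447.6 325.5 145. ]
 [457.4 300.6 145. ]
 [452.5 314.2 145. ]]
spin -1.0 xyz [[0.42, -0.15, -0.12], [0.44, -0.11, -0.12], [0.45, -0.06, -0.11], [0.44, -0.02, -0.12], [0.45, 0.02, -0.12], [0.45, 0.07, -0.12], [0.43, 0.12, -0.11], [0.43, 0.15, -0.12], [0.4, 0.2, -0.12], [0.38, 0.24, -0.11]] end [ 440.1 -290.   289.6] 1.29
spin -0.19 xyz [[0.07, 0.03, -0.0], [0.07, 0.04, -0.0], [0.07, 0.03, -0.0], [0.06, 0.04, -0.0], [0.07, 0.03, -0.0], [0.07, 0.04, -0.0], [0.06, 0.04, -0.0], [0.06, 0.04, -0.0], [0.07, 0.04, -0.0], [0.06, 0.05, -0.0]] end [ 480.2 -244.1  289.6] 1.48
```

{"api": "jog_arm", "payload": {
  "targets": [
    {"xyz": [0.42,-0.15,-0.12],"spin": -1},
    {"xyz": [0.44,-0.11,-0.12],"spin": -1},
    {"xyz": [0.45,-0.06,-0.11],"spin": -1},
    {"xyz": [0.44,-0.02,-0.12],"spin": -1},
    {"xyz": [0.45,0.02,-0.12],"spin": -1},
    {"xyz": [0.45,0.07,-0.12],"spin": -1},
    {"xyz": [0.43,0.12,-0.11],"spin": -1},
    {"xyz": [0.43,0.15,-0.12],"spin": -1},
    {"xyz": [0.4,0.2,-0.12],"spin": -1},
    {"xyz": [0.38,0.24,-0.11],"spin": -1}
  ],
  "gripper": 100
}}

```text
time: 1.35
tool_pos: [440.9, -289.3, 289.6]
tcp_rot: [-3.141, -0.0, 1.293]
contact_force: [-0.1, -0.7, -0.7]
grip_width: 92.0
finger_force: 0.0
```

{"api": "jog_arm", "payload": {
  "targets": [
    {"xyz": [0.07,0.1,0],"spin": -0.2},
    {"xyz": [0.07,0.1,0],"spin": -0.2},
    {"xyz": [0.07,0.1,0],"spin": -0.2},
    {"xyz": [0.06,0.1,0],"spin": -0.2},
    {"xyz": [0.07,0.1,0],"spin": -0.2},
    {"xyz": [0.07,0.1,0],"spin": -0.2},
    {"xyz": [0,0,0],"spin": -0.2},
    {"xyz": [0,0,0],"spin": -0.2},
    {"xyz": [0,0,0],"spin": -0.2},
    {"xyz": [0,0,0],"spin": -0.1}
  ]
}}

```text
time: 2.6
tool_pos: [494.2, -269.4, 289.7]
tcp_rot: [3.141, 0.0, 1.48]
contact_force: [0.1, -0.4, -0.3]
grip_width: 91.9
finger_force: 0.0
```

```bash
python3 - <<'E'
from h import *
o=bot.get_obs();c=bot.get_calibration("wrist");print(o["tool_pos"],o["tcp_rot"],c)
cv2.imwrite("pics/w1.png",bot.capture("wrist"))
print(proj(c,[[500,-242,192],[508,-162,180],[492,-322,180]]))
E
```

```text
[ 494.19377083 -269.43467618  289.746295  ] [3.14143795e+00 2.39475887e-04 1.48029524e+00] {'vfov': 64.32669057616843, 'cx': 316.5939274890805, 'cy': 239.7990023351742, 'k1': -0.039976879729819316, 'eye': array([ 500.78940259, -197.0348976 ,  477.28817361]), 'rotation': array([ 2.86467273e+00,  3.61149160e-04, -9.02492796e-02])}
[[321.0769     193.42943908]
 [322.261399    81.39019056]
 [319.71062005 286.49431465]]
```

View pics/w1.png

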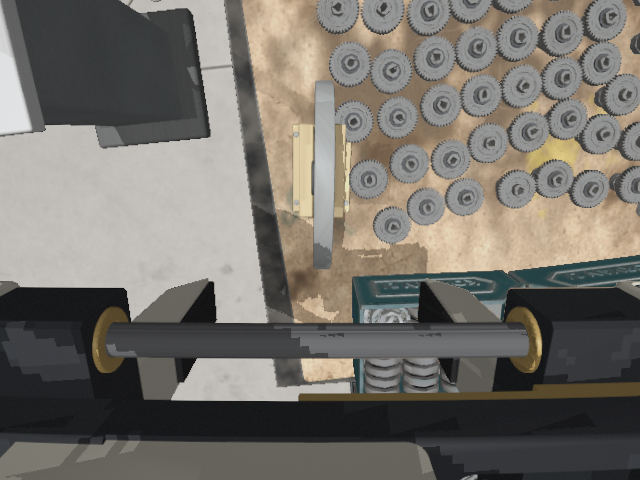

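The wrist view shows the rim as a vertical grey strip, columns 314 to 334 and rows 82 to 268, close to where I predicted it.

```bash
python3 - <<'E'
from h import *
np.set_printoptions(suppress=True,precision=1,linewidth=200)
c=bot.get_calibration("wrist");i=cv2.imread("pics/w1.png").astype(int)
for r in(90,130,150,170,193,215,260):
    print(r,i[r,308:342].mean(1).astype(int), )
h=onz(c,[[324,82],[322,268]],102);print(h,h.mean(0))
print(onz(c,[[314,193],[334,193]],192))
E
```

```text
90 [191 186 184 175 163 149 151 136 160 163 162 161 161 160 158 157 156 158 158 160 160 159 157 156 155 152  95 114 112 112 112 112 111 110]
130 [189 193 196 199 185 105  86 168 176 176 176 175 174 174 174 174 175 174 175 175 176 178 178 177 176 173 157 119 128 127 128 127 125 125]
150 [202 202 203 202 181 116 126 185 191 192 190 190 187 188 189 188 187 185 184 183 183 183 183 183 182 175 160 120 129 131 133 133 135 137]
170 [202 203 203 130 103 104 144 180 191 194 196 197 197 197 198 198 197 196 195 195 195 194 195 193 190 183 148 130 130 130 133 135 136 137]
193 [202 203 202 136  68  63 158 175 178 178 177 177 179 180 181 183 184 185 186 186 186 186 187 187 187 182 109 127 130 132 135 136 137 137]
215 [200 201 202 190 125  96 154 166 170 172 172 173 174 175 176 176 176 175 177 177 176 176 175 173 171 140 163 165 164 165 164 164 164 167]
260 [114 115 112 112 114  90  93  94  95  94  95  95  95  94  94  96  94  96  95  96  96  96  96 112 129 136 137 132 127 127 129 129 133 131]
[[ 511.4 -153.5  102. ]
 [ 493.9 -334.2  102. ]] [ 502.7 -243.8  102. ]
[[ 494.8 -241.2  192. ]
 [ 509.7 -242.5  192. ]]
```

{"api": "jog_arm", "payload": {
  "targets": [
    {"xyz": [0.17,0.03,0]},
    {"xyz": [0.17,0.03,0]},
    {"xyz": [0,0,0.3]},
    {"xyz": [0,0,0.3]},
    {"xyz": [0,0,0.3]},
    {"xyz": [0,0,0.3]},
    {"xyz": [0,0,0.2]},
    {"xyz": [0,0,0.11]},
    {"xyz": [0,0,0]},
    {"xyz": [0,0,0]}
  ]
}}

```text
invalid input
```

{"api": "jog_arm", "payload": {
  "targets": [
    {"xyz": [0,0,0]},
    {"xyz": [0,0,0]},
    {"xyz": [0,0,0]},
    {"xyz": [0,0,0]},
    {"xyz": [0,0,0]},
    {"xyz": [0,0,0]},
    {"xyz": [0,0,0]},
    {"xyz": [0,0,0]},
    {"xyz": [0,0,0]},
    {"xyz": [0,0,0]}
  ],
  "gripper": 0
}}

```text
invalid input
```

Rows need spin, it seems.

{"api": "jog_arm", "payload": {
  "targets": [
    {"xyz": [0.17,0.03,0],"spin": 0},
    {"xyz": [0.17,0.03,0],"spin": 0},
    {"xyz": [0,0,0.3],"spin": 0},
    {"xyz": [0,0,0.3],"spin": 0},
    {"xyz": [0,0,0.3],"spin": 0},
    {"xyz": [0,0,0.3],"spin": 0},
    {"xyz": [0,0,0.2],"spin": 0},
    {"xyz": [0,0,0.11],"spin": 0},
    {"xyz": [0,0,0],"spin": 0},
    {"xyz": [0,0,0],"spin": 0}
  ]
}}

```text
time: 3.9
tool_pos: [502.1, -242.7, 169.6]
tcp_rot: [3.14, 0.001, 1.48]
contact_force: [-0.3, 0.5, -0.3]
grip_width: 91.9
finger_force: 0.0
```

{"api": "jog_arm", "payload": {
  "targets": [
    {"xyz": [0,0,0],"spin": 0},
    {"xyz": [0,0,0],"spin": 0},
    {"xyz": [0,0,0],"spin": 0},
    {"xyz": [0,0,0],"spin": 0},
    {"xyz": [0,0,0],"spin": 0},
    {"xyz": [0,0,0],"spin": 0},
    {"xyz": [0,0,0],"spin": 0},
    {"xyz": [0,0,0],"spin": 0},
    {"xyz": [0,0,0],"spin": 0},
    {"xyz": [0,0,0],"spin": 0}
  ],
  "gripper": 0
}}

```text
time: 5.15
tool_pos: [501.6, -242.7, 168.8]
tcp_rot: [3.142, 0.0, 1.48]
contact_force: [0.4, 0.3, 0.6]
grip_width: 1.0
finger_force: 0.0
```

The gripper closed on nothing, so I need to look.

```bash
python3 - <<'E'
from h import *
o=bot.get_obs();print(o)
a=bot.capture("side");b=bot.capture("top")
cv2.imwrite("pics/s2.png",np.hstack([cv2.resize(a[130:330,280:480],(400,400),interpolation=2),cv2.resize(b[180:340,360:520],(400,400),interpolation=2)]))
E
```

```text
{'time': 5.15, 'joint_positions': array([-5.88071230e-01,  4.23070521e-01,  1.47730751e+00, -5.73502238e-05,
        1.24113887e+00, -4.96994835e-01]), 'dq': array([-0.00049898,  0.00032896,  0.00120339, -0.00176563,  0.00071756,
        0.00074613]), 'tau': array([-6.83846301e-04, -4.68867302e+01, -2.40369380e+01,  5.07171918e-02,
        7.15698511e-02,  1.81223268e-04]), 'tool_pos': array([ 501.62082137, -242.66078028,  168.83489009]), 'tcp_rot': array([3.14155194e+00, 8.38132852e-05, 1.47973849e+00]), 'contact_force': array([0.39205343, 0.33467246, 0.5605087 ]), 'moment': array([-0.00101446, -0.09788602,  0.03744104]), 'finger_force': 0.0, 'grip_width': 0.9917353750979333}
```

View pics/s2.png

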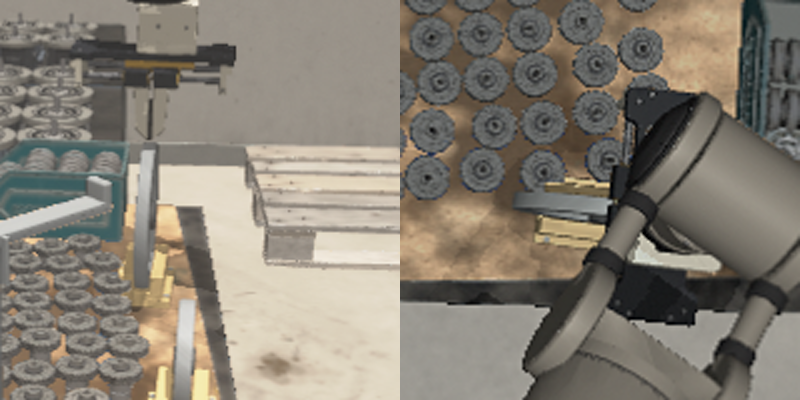

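```bash
python3 - <<'E'
from h import *
np.set_printoptions(suppress=True,precision=1,linewidth=200)
for n in("side","top","wrist"):
    c=bot.get_calibration(n);print(n,proj(c,[[501.6,-242.7,168.8],[501.6,-242.7,192],[501.6,-242.7,12],[493,-332,102],[511,-153,102]]))
    print(c["eye"])
a=bot.capture("side");cv2.imwrite("pics/s3.png",cv2.resize(a[150:290,300:400],None,fx=4,fy=4,interpolation=2)[:600])
E
```

```text
side [[354.5 211.1]
 [354.8 201.9]
 [352.3 270.2]
 [356.1 224.6]
 [350.2 250.9]]
[ 543.8 1031.3  596. ]
top [[449.4 263. ]
 [451.6 262.7]
 [436.3 264.9]
 [481.3 268.5]
 [405.6 258.8]]
[ 453.    45.  1538.4]
wrist [[316.6 275.4]
 [316.6 293.4]
 [316.7 213.5]
 [316.  353.9]
 [318.6 103.2]]
[ 508.3 -170.3  356.4]
```

View pics/s3.png

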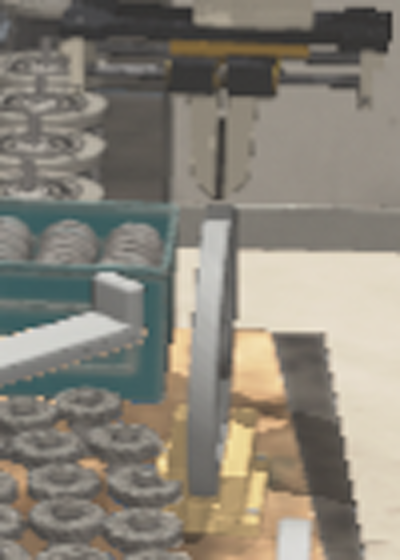

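```bash
python3 - <<'E'
from h import *
cv2.imwrite("pics/w3.png",bot.capture("wrist"))
E
```

```text
(no output)
```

View pics/w3.png

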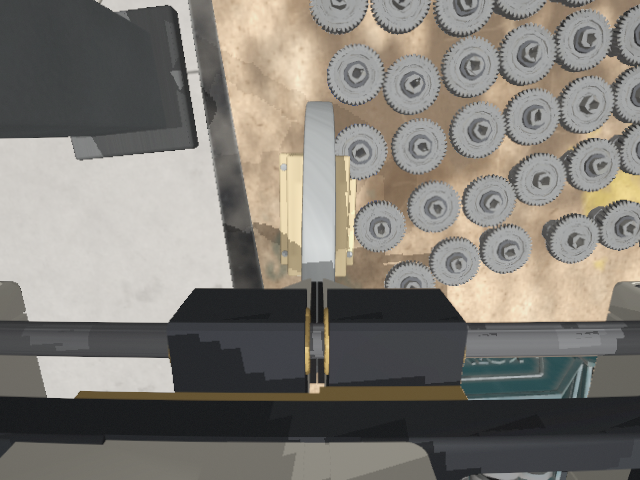

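The picture shows the fingers shut just above the rim. In the side view the tips are at row 199, while the reported TCP projects to row 211. So the real fingertips end about 29 mm short of the reported TCP, and I'll open and go 30 mm lower.

{"api": "jog_arm", "payload": {
  "targets": [
    {"xyz": [0,0,0],"spin": 0},
    {"xyz": [0,0,0],"spin": 0},
    {"xyz": [0,0,0],"spin": 0},
    {"xyz": [0,0,0],"spin": 0},
    {"xyz": [0,0,0],"spin": 0},
    {"xyz": [0,0,0],"spin": 0},
    {"xyz": [0,0,0.1],"spin": 0},
    {"xyz": [0,0,0.1],"spin": 0},
    {"xyz": [0,0,0.1],"spin": 0},
    {"xyz": [0,0,0.07],"spin": 0}
  ],
  "gripper": 80
}}

```text
time: 6.6
tool_pos: [501.4, -242.5, 138.4]
tcp_rot: [-3.141, -0.0, 1.48]
contact_force: [-0.4, 0.5, 1.0]
grip_width: 73.3
finger_force: 0.0
```

{"api": "jog_arm", "payload": {
  "targets": [
    {"xyz": [0,0,0],"spin": 0},
    {"xyz": [0,0,0],"spin": 0},
    {"xyz": [0,0,0],"spin": 0},
    {"xyz": [0,0,0],"spin": 0},
    {"xyz": [0,0,0],"spin": 0},
    {"xyz": [0,0,0],"spin": 0},
    {"xyz": [0,0,0],"spin": 0},
    {"xyz": [0,0,0],"spin": 0},
    {"xyz": [0,0,0],"spin": 0},
    {"xyz": [0,0,0],"spin": 0}
  ],
  "gripper": 0
}}

```text
time: 7.85
tool_pos: [501.7, -242.7, 139.2]
tcp_rot: [3.141, 0.0, 1.48]
contact_force: [-0.2, -0.0, 1.0]
grip_width: 15.7
finger_force: 30.0
```

{"api": "jog_arm", "payload": {
  "targets": [
    {"xyz": [0,0,-0.1],"spin": 0},
    {"xyz": [0,0,-0.15],"spin": 0},
    {"xyz": [0,0,-0.25],"spin": 0},
    {"xyz": [0,0,-0.25],"spin": 0},
    {"xyz": [0,0,-0.3],"spin": 0},
    {"xyz": [0,0,-0.3],"spin": 0},
    {"xyz": [0,0,-0.3],"spin": 0},
    {"xyz": [0,0,-0.3],"spin": 0},
    {"xyz": [0,0,-0.2],"spin": 0},
    {"xyz": [0,0,-0.1],"spin": 0}
  ]
}}

```text
time: 9.1
tool_pos: [501.7, -242.7, 320.7]
tcp_rot: [3.14, 0.001, 1.48]
contact_force: [0.4, -0.3, -4.1]
grip_width: 15.6
finger_force: 30.0
```

```bash
python3 - <<'E'
from h import *
np.set_printoptions(suppress=True,precision=1,linewidth=200)
o=bot.get_obs();p=o["tool_pos"];print(p,o["grip_width"],o["contact_force"])
s=bot.get_calibration("side");a=bot.capture("side");b=bot.capture("top")
print(proj(s,[p,p+[0,0,52],p+[0,0,-128]]))
cv2.imwrite("pics/s4.png",np.hstack([cv2.resize(a[90:240,300:400],(400,600),interpolation=2),cv2.resize(b[200:350,400:500],(400,600),interpolation=2)]))
h=np.array([.719,.695]);post=np.array([641.4,267])
for d in(155,60):print(d,post-h*d)
q=post-h*155
pp,y=plan(p,1.48,[518,30,319],1.48+.6,10)
pp,y=plan(pp,y,[q[0],q[1],318],2.339,10)
E
```

```text
[ 501.7 -242.7  320.7] 15.615911956576129 [ 0.4 -0.3 -4.1]
[[356.6 149. ]
 [357.4 126.6]
 [354.8 201.7]]
155 [530.  159.3]
60 [598.3 225.3]
spin -0.6 xyz [[0.34, -0.01, 0.0], [0.34, 0.01, 0.0], [0.34, 0.03, 0.01], [0.34, 0.05, -0.0], [0.33, 0.07, 0.0], [0.33, 0.09, 0.0], [0.33, 0.11, 0.0], [0.31, 0.13, 0.01], [0.31, 0.15, -0.0], [0.3, 0.17, 0.0]] end [518.1  30.3 319.1] 2.08
spin -0.26 xyz [[0.13, 0.09, 0.0], [0.13, 0.1, 0.0], [0.13, 0.1, 0.0], [0.13, 0.1, 0.01], [0.12, 0.1, -0.0], [0.12, 0.11, -0.0], [0.12, 0.11, -0.0], [0.12, 0.12, 0.0], [0.11, 0.11, 0.0], [0.11, 0.12, 0.0]] end [529.6 159.3 318.3] 2.34
```

View pics/s4.png

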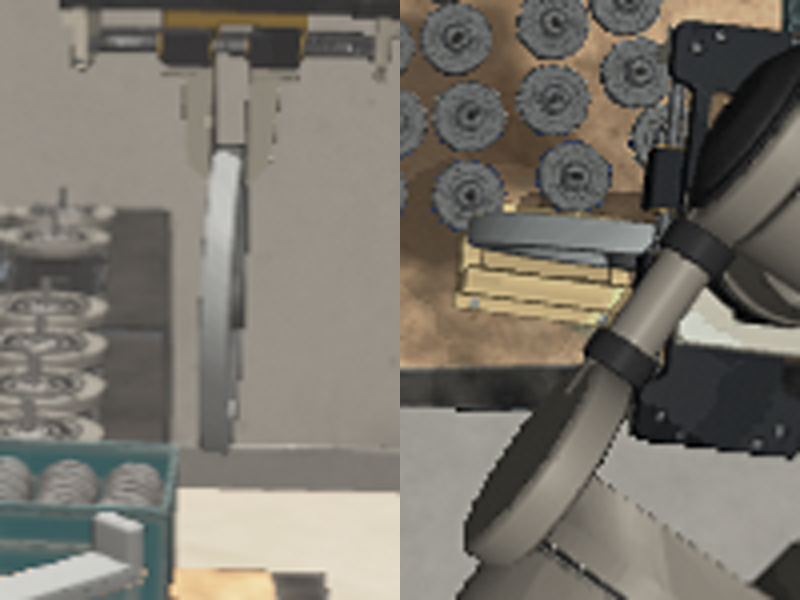

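The wheel is held upright. Its rim top is at row 128, the fingertips are at row 134 and they overlap the rim by about 14 mm. Now I'll carry it over.

{"api": "jog_arm", "payload": {
  "targets": [
    {"xyz": [0.34,-0.01,0],"spin": -0.6},
    {"xyz": [0.34,0.01,0],"spin": -0.6},
    {"xyz": [0.34,0.03,0],"spin": -0.6},
    {"xyz": [0.34,0.05,0],"spin": -0.6},
    {"xyz": [0.33,0.07,0],"spin": -0.6},
    {"xyz": [0.33,0.09,0],"spin": -0.6},
    {"xyz": [0.33,0.11,0],"spin": -0.6},
    {"xyz": [0.31,0.13,0],"spin": -0.6},
    {"xyz": [0.31,0.15,0],"spin": -0.6},
    {"xyz": [0.3,0.17,0],"spin": -0.6}
  ]
}}

```text
time: 10.45
tool_pos: [517.7, 31.2, 318.4]
tcp_rot: [-3.14, -0.001, 2.082]
contact_force: [-0.6, -0.2, -4.6]
grip_width: 15.9
finger_force: 30.0
```

{"api": "jog_arm", "payload": {
  "targets": [
    {"xyz": [0.13,0.09,0],"spin": -0.26},
    {"xyz": [0.13,0.1,0],"spin": -0.26},
    {"xyz": [0.13,0.1,0],"spin": -0.26},
    {"xyz": [0.13,0.1,0],"spin": -0.26},
    {"xyz": [0.12,0.1,0],"spin": -0.26},
    {"xyz": [0.12,0.11,0],"spin": -0.26},
    {"xyz": [0.12,0.11,0],"spin": -0.26},
    {"xyz": [0.12,0.12,0],"spin": -0.26},
    {"xyz": [0.11,0.11,0],"spin": -0.26},
    {"xyz": [0.11,0.12,0],"spin": -0.26}
  ]
}}

```text
time: 11.7
tool_pos: [529.7, 160.2, 319.2]
tcp_rot: [-3.141, 0.0, 2.342]
contact_force: [-0.1, -0.9, -3.6]
grip_width: 16.2
finger_force: 30.0
```

{"api": "jog_arm", "payload": {
  "targets": [
    {"xyz": [0,0,0.1],"spin": 0},
    {"xyz": [0,0,0.1],"spin": 0},
    {"xyz": [0,0,0.1],"spin": 0},
    {"xyz": [0,0,0.1],"spin": 0},
    {"xyz": [0,0,0.08],"spin": 0},
    {"xyz": [0,0,0],"spin": 0},
    {"xyz": [0,0,0],"spin": 0},
    {"xyz": [0,0,0],"spin": 0},
    {"xyz": [0,0,0],"spin": 0},
    {"xyz": [0,0,0],"spin": 0}
  ]
}}

```text
time: 12.95
tool_pos: [529.7, 159.4, 280.9]
tcp_rot: [3.141, 0.0, 2.34]
contact_force: [0.5, 0.1, -3.8]
grip_width: 15.8
finger_force: 30.0
```

```bash
python3 - <<'E'
from h import *
np.set_printoptions(suppress=True,precision=1,linewidth=200)
o=bot.get_obs();p=o["tool_pos"];print(p,o["tcp_rot"],o["grip_width"],o["contact_force"])
s=bot.get_calibration("side");a=bot.capture("side");t=bot.get_calibration("top");b=bot.capture("top")
print(proj(s,[p+[0,0,50],p+[0,0,28],p+[0,0,-22]]),proj(t,[p+[0,0,50]]))
cv2.imwrite("pics/s5.png",np.hstack([cv2.resize(a[130:330,230:430],(400,400),interpolation=2),cv2.resize(b[150:300,170:320],(400,400),interpolation=2)]))
E
```

```text
[529.7 159.4 280.9] [3.1 0.  2.3] 15.83087532197812 [ 0.5  0.1 -3.8]
[[346.  195.1]
 [345.6 207.9]
 [344.7 236.1]] [[265.9 241.1]]
```

View pics/s5.png

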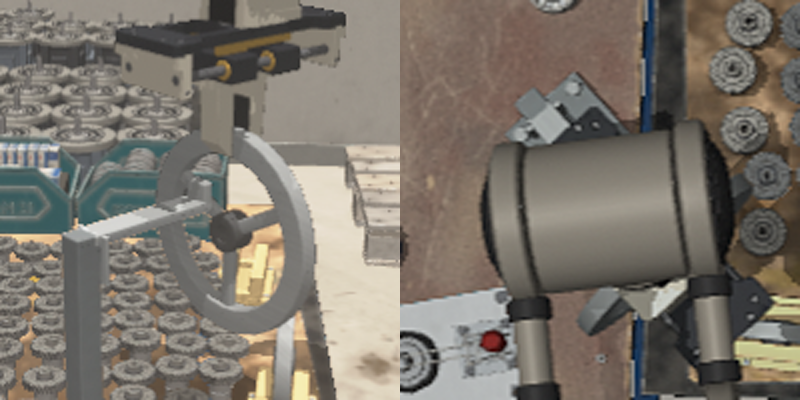

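The wheel stands in front of the tip. The rim's inner top is at about row 208, above the tip, and the hub is below the bar. Next I'll slide it along the arm, which is tool +y.

{"api": "jog_arm", "payload": {
  "targets": [
    {"xyz": [0,0.08,0],"spin": 0},
    {"xyz": [0,0.12,0],"spin": 0},
    {"xyz": [0,0.14,0],"spin": 0},
    {"xyz": [0,0.14,0],"spin": 0},
    {"xyz": [0,0.14,0],"spin": 0},
    {"xyz": [0,0.14,0],"spin": 0},
    {"xyz": [0,0.14,0],"spin": 0},
    {"xyz": [0,0.14,0],"spin": 0},
    {"xyz": [0,0.1,0],"spin": 0},
    {"xyz": [0,0.06,0],"spin": 0}
  ]
}}

```text
time: 14.3
tool_pos: [599.0, 226.4, 280.6]
tcp_rot: [-3.141, -0.0, 2.34]
contact_force: [-0.5, 0.4, -3.5]
grip_width: 15.8
finger_force: 30.0
```

{"api": "jog_arm", "payload": {
  "targets": [
    {"xyz": [0,0,0.06],"spin": 0},
    {"xyz": [0,0,0.06],"spin": 0},
    {"xyz": [0,0,0.06],"spin": 0},
    {"xyz": [0,0,0.05],"spin": 0},
    {"xyz": [0,0,0.03],"spin": 0},
    {"xyz": [0,0,0.02],"spin": 0},
    {"xyz": [0,0,0],"spin": 0},
    {"xyz": [0,0,0],"spin": 0},
    {"xyz": [0,0,0],"spin": 0},
    {"xyz": [0,0,0],"spin": 0}
  ]
}}

```text
time: 15.55
tool_pos: [598.7, 226.1, 258.5]
tcp_rot: [3.142, 0.0, 2.34]
contact_force: [-0.1, -0.8, -3.2]
grip_width: 15.7
finger_force: 30.0
```

{"api": "jog_arm", "payload": {
  "targets": [
    {"xyz": [0,0,0.02],"spin": 0},
    {"xyz": [0,0,0.02],"spin": 0},
    {"xyz": [0,0,0.01],"spin": 0},
    {"xyz": [0,0,0.01],"spin": 0},
    {"xyz": [0,0,0],"spin": 0},
    {"xyz": [0,0,0],"spin": 0},
    {"xyz": [0,0,0],"spin": 0},
    {"xyz": [0,0,0],"spin": 0},
    {"xyz": [0,0,0],"spin": 0},
    {"xyz": [0,0,0],"spin": 0}
  ]
}}

```text
time: 16.8
tool_pos: [598.7, 226.1, 253.6]
tcp_rot: [-3.142, 0.0, 2.34]
contact_force: [-0.7, -0.4, -4.3]
grip_width: 15.7
finger_force: 30.0
```

```bash
python3 - <<'E'
from h import *
o=bot.get_obs();p=o["tool_pos"];print(p,o["contact_force"])
a=bot.capture("side")
cv2.imwrite("pics/s6.png",cv2.resize(a[140:290,230:380],(600,600),interpolation=2))
E
```

```text
[598.66166947 226.10681614 253.58292348] [-0.72683887 -0.39153263 -4.33369998]
```

View pics/s6.png

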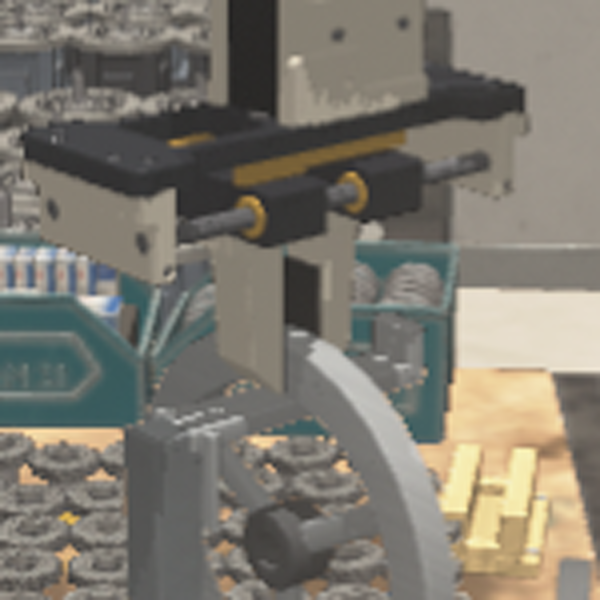

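The wheel straddles the arm between post and tip, with the hub at about (302,274) below it. I'll lower a little more until it touches.

{"api": "jog_arm", "payload": {
  "targets": [
    {"xyz": [0,0,0.01],"spin": 0},
    {"xyz": [0,0,0.01],"spin": 0},
    {"xyz": [0,0,0.01],"spin": 0},
    {"xyz": [0,0,0],"spin": 0},
    {"xyz": [0,0,0],"spin": 0},
    {"xyz": [0,0,0],"spin": 0},
    {"xyz": [0,0,0],"spin": 0},
    {"xyz": [0,0,0],"spin": 0},
    {"xyz": [0,0,0],"spin": 0},
    {"xyz": [0,0,0],"spin": 0}
  ]
}}

```text
time: 18.1
tool_pos: [598.7, 226.1, 251.2]
tcp_rot: [-3.142, 0.0, 2.34]
contact_force: [0.6, -0.1, -3.8]
grip_width: 16.0
finger_force: 30.0
```

{"api": "jog_arm", "payload": {
  "targets": [
    {"xyz": [0,0,0.01],"spin": 0},
    {"xyz": [0,0,0.01],"spin": 0},
    {"xyz": [0,0,0.01],"spin": 0},
    {"xyz": [0,0,0],"spin": 0},
    {"xyz": [0,0,0],"spin": 0},
    {"xyz": [0,0,0],"spin": 0},
    {"xyz": [0,0,0],"spin": 0},
    {"xyz": [0,0,0],"spin": 0},
    {"xyz": [0,0,0],"spin": 0},
    {"xyz": [0,0,0],"spin": 0}
  ]
}}

```text
time: 19.35
tool_pos: [598.8, 226.1, 250.9]
tcp_rot: [3.139, 0.002, 2.34]
contact_force: [-3.1, -1.3, 7.4]
grip_width: 15.6
finger_force: 30.0
```

Contact: the vertical force went from -4 to +7 N. Now I'll open a little and lift off.

{"api": "jog_arm", "payload": {
  "targets": [
    {"xyz": [0,0,0],"spin": 0},
    {"xyz": [0,0,0],"spin": 0},
    {"xyz": [0,0,0],"spin": 0},
    {"xyz": [0,0,0],"spin": 0},
    {"xyz": [0,0,0],"spin": 0},
    {"xyz": [0,0,0],"spin": 0},
    {"xyz": [0,0,0],"spin": 0},
    {"xyz": [0,0,0],"spin": 0},
    {"xyz": [0,0,0],"spin": 0},
    {"xyz": [0,0,0],"spin": 0}
  ],
  "gripper": 35
}}

```text
time: 20.6
tool_pos: [599.6, 226.7, 249.6]
tcp_rot: [3.139, 0.001, 2.34]
contact_force: [4.1, 3.0, 5.7]
grip_width: 32.1
finger_force: 2.7
```

{"api": "jog_arm", "payload": {
  "targets": [
    {"xyz": [0,0,-0.05],"spin": 0},
    {"xyz": [0,0,-0.1],"spin": 0},
    {"xyz": [0,0,-0.15],"spin": 0},
    {"xyz": [0,0,-0.2],"spin": 0},
    {"xyz": [0,0,-0.2],"spin": 0},
    {"xyz": [0,0,-0.2],"spin": 0},
    {"xyz": [0,0,-0.2],"spin": 0},
    {"xyz": [0,0,-0.1],"spin": 0},
    {"xyz": [0,0,0],"spin": 0},
    {"xyz": [0,0,0],"spin": 0}
  ]
}}

```text
time: 21.85
tool_pos: [598.4, 226.0, 344.1]
tcp_rot: [-3.14, -0.001, 2.34]
contact_force: [0.1, 0.4, 0.8]
grip_width: 32.3
finger_force: 0.0
```

```bash
python3 - <<'E'
from h import *
o=bot.get_obs();p=o["tool_pos"];print(o["time"],p,o["contact_force"])
a=bot.capture("side");s=bot.get_calibration("side")
S=np.array([605.5,232.2,280]);h=np.array([.719,.695,0])
for x in(-60,-10,35):print(x,proj(s,[S+h*x-[0,0,68]]))
cv2.imwrite("pics/s7.png",cv2.resize(a[140:340,230:430],(600,600),interpolation=2))
E
```

```text
21.85 [598.4492392  226.0459818  344.07862123] [0.10435435 0.39388556 0.75154348]
-60 [[324.37705055 268.73132847]]
-10 [[301.39815961 277.11236009]]
35 [[279.34450784 285.14376235]]
```

View pics/s7.png

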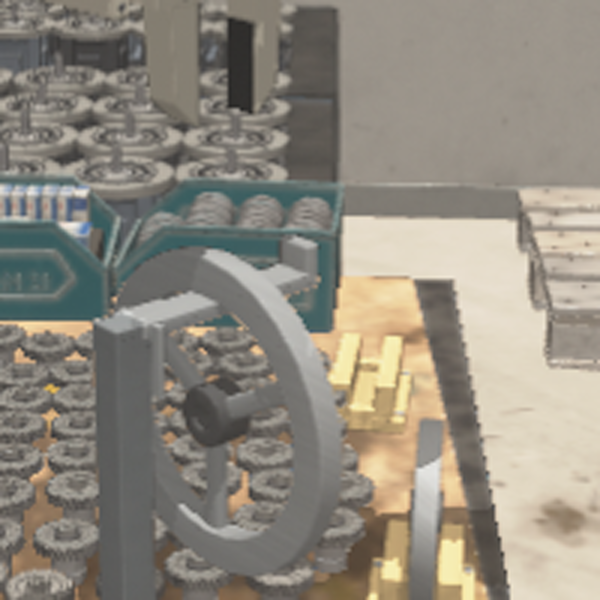

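The wheel hangs free between tip and post. Its hub is at about (303,277), which matches the projected target of (301,277), and the small wheel has not moved.

```bash
python3 -c "
from plant import bot
print(bot.close_job())"
```

```text
the job is handed in; nothing more can be done
None
```

I hung the large handwheel by its rim on the hook's arm between tip and post, left the small one in its cradle, and handed the job in at about 22 s; the first grasp closed on nothing, and no verdict came back.

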